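# Unlock the cast medallion and show it to the inspection camera

## Task

Pull the black knob of the holding block all the way out until its bolt snaps into the out position, and leave it out; then lift the medallion out of its slot by the tab on top and hold it up to the inspection camera. Show it with its decorated face centred in front of the lens, 12 cm from the lens, square to the lens (tilted as the camera is) and with the tab uppermost, without bumping the camera or disturbing the other things. Finish while holding it still there; do not put it down or let go.

Things in the scene. Friction and masses are not known exactly. Their poses are not given: they have to be found in the camera images.
- holder: Pale hardwood holding block fixed to the bench, 102 x 64 x 62 mm (x, y, z); origin under it at bench height, wood from x = -46 to +57 mm. A slot open at the top (11 mm along x, 33 mm along y, floor at z = 25 mm) is centred at x = +35 mm, y = 0. The knob sticks out of its -x face. x and y level, z up.
- bolt (a joint): Travel of the locking bolt in m: 0 = home (bolt passes through the medallion's foot and locks it in the slot), 0.024 = fully out (medallion free). Pulled along the block's -x. A detent holds it at either end: it resists with about 6 N at first, less towards half way, then snaps on by itself to the other end.
- knob (a point): Centre of the bolt's black cylindrical knob, diameter 22 mm, 22 mm long along the block's x axis (point axes parallel to the block's); it moves with the bolt. 45 mm above the bench; 28 mm before the block's face (x = -74 mm in the block's frame) when home. Only a thin stem, with a 17 mm bushing round it at the block, lies between knob and block: 17 mm of free space at home.
- medal_face (a point): Centre of the disc of the brass cast medallion (about 120 g; disc diameter 44 mm, 8 mm thick). x axis = out of the decorated face (star and ring of beads), z = up through the tab, y along the width. In the slot it stands upright, face towards the block's +x, disc centre 79 mm above the bench. Below the disc a foot 30 mm wide and 8 mm thick reaches 54 mm below the disc centre (37 mm of it in the slot, with 1.5 mm play all round); it must rise 40 mm to be clear of the slot.
- medal_tab (a point): Grip point on the medallion's plain rectangular sprue tab, on the same axes as medal_face and 44 mm above it along z. The tab is 16 mm wide (y), 10 mm thick (x), its top is 19 mm above this point and the disc's rim 22 mm below it. It can be gripped from above across either pair of sides.
- lens (a point): Centre of the front glass, 0.211 m above the bench, of the fixed inspection camera: box 60 x 50 x 44 mm, black barrel 42 mm across, 40 mm long; highest point 0.27 m up. Its 14 mm post on a 90 mm round foot stands 59 mm (level) behind the glass. x points backwards into the camera along the optical axis (it looks along -x, 0.35 rad below level), y is level, z is the picture's up.
- show_point (a point): Point in empty air on the camera's optical axis 120 mm in front of the glass, 0.170 m above the bench, where the disc centre (medal_face) is to be held. Same axes as lens; the medallion's axes are to be parallel to them and point the same way, so its top leans 0.35 rad away from the camera.
- polish_mid (a point): Middle of a loose pot of polish, white lid, 40 mm wide, 34 mm tall, to be left alone.
- flux_mid (a point): Middle of a loose cream pot, 34 mm wide, 42 mm tall, to be left alone.
- wax_mid (a point): Middle of a loose blue wax block, 30 x 46 x 19 mm, to be left alone.
- burr_mid (a point): Middle of a loose flat round case, 36 mm wide, 16 mm tall, to be left alone.

How it is judged:
On the way, in this order (a step that is already met when the one before it is completed fails the run):
1. the bolt is pulled fully out (value of joint bolt above 0.02 m), for 0.2 s.
2. the medallion is lifted clear of the slot in the gripper (height (world z) of medal_face above 0.12 m and contact force between medal and the fingers above 1 N and contact force between medal and holder below 0.1 N), for 0.2 s.
At the end, for the whole second after the job is handed in: Bolt out (over 20 of 24 mm); medallion held still by the fingers alone, disc centre 100 to 140 mm before the lens and within 15 mm of its axis sideways and in height, decorated face to the lens and square within 12 degrees, tab uppermost in the picture within 12 degrees (value of joint bolt above 0.02 m and contact force between medal and the fingers above 1 N and contact force between medal and holder below 0.1 N and contact force between medal and camera below 0.1 N and height (world z) of medal_face above 0.14 m and x of medal_face in the frame of lens between -0.14 and -0.1 m and y of medal_face in the frame of lens between -0.015 and 0.015 m and z of medal_face in the frame of lens between -0.015 and 0.015 m and x of lens in the frame of medal_face above 0.05 m and angle between the x axis of medal_face and the x axis of lens, either way round below 0.21 rad and angle between the z axis of medal_face and the z axis of lens, either way round below 0.21 rad and angle between medal_face's own z axis and vertical below 0.8 rad and linear speed of medal below 0.02 m/s); the arm keeps its last pose, push and grip.
It fails at once if the camera or its stand is bumped (contact force between camera and the arm above 2 N or contact force between camera and the fingers above 2 N or contact force between camera and medal above 2 N).
It fails at once if a bystander is moved more than 20 mm (distance of any of polish_mid, flux_mid, wax_mid, burr_mid from where it was at the start of the episode above 0.02 m).
It also fails if it takes over 58 s, if anything falls off the work surface, if the arm or the gripper's body presses on something with over 40 N, if the wrist force passes 120 N, or if a joint passes its speed limit or range.

## Robot

A 6-joint arm with a two-finger parallel gripper is mounted at the origin on a cart in front of the work surface, level with it; the furniture and walls round the work are solid. World frame = base frame: x ahead of the robot, y to its left, z up, the work surface at z = 0. Lengths are in m, angles in rad, forces in N, time in s.
With the tool pointing down it reaches from about 0.225 to 0.875 m from the base axis. Payload 3.4 kg.
Tool frame: the origin (TCP) lies at the very end of the fingers, on their centre line; the grasp point (between the pads) lies 19 mm behind it; z points along the fingers, y is the line along which they close (so a half turn about z gives the same grasp; the last joint's range is limited). The gripper opens to 85 mm and grips with 20 to 120 N. Pads are 22 mm wide; open, the fingers measure 114 mm over their backs; the gripper's body (76 mm by 85 mm) begins 54 mm behind the grasp point. The pads swing forward as they close: fully open they stand 13 mm farther back than shut.
Start: joints at [1.217, 0.276, 1.505, -0, 1.361, -0.121], TCP at [0.133, 0.56, 0.231] pointing down, gripper open.
Joint ranges: [-2.89, 2.89], [-0.75, 2.08], [0.22, 2.7], [-1.18, 4.32], [0.11, 2.71], [-2.7, 2.7]. Speed limits (rad/s): [2.57, 2.57, 3.14, 3.14, 3.14, 3.14].

## Interface

Orientations are given as a unit quaternion [w, x, y, z].
In Python, from rig import readout, vision, manip gives the robot as it stands.
- The arm moves only by the shell command python3 -m handwheel 'ROWS' [FORCE]. ROWS is JSON, a list of rows, each a list of 3 entries, a list of its own where there are three numbers: the shift along the tool's x, y, z in mm, then the turn, a rotation vector about the tool's x, y, z in units of 6 degrees (1.0 is 6 degrees), then the closure, from -1 (fully open) to 1 (shut), so that 0 is half open. A call has 1 to 20 rows; each row shifts and turns the commanded pose from where the row before left it, along the tool's axes as they then stand; what a row does not reach is not made up. A row lasts 1/8 s, in which the tool goes at most 62.5 mm and 10.7 degrees, less where a joint would pass 70% of its speed; a pose out of reach is approached as far as the arm can. A call is refused whole if a number of a shift passes 62.5 or a number of a turn 1, either way. A call with a gripper value outside its range is refused whole. The fingers move at their own pace and stop on an object; FORCE is the grip in N (left out, the last holds). Time passes only in rows, so rows that do not move let the fingers close. It gives the time, the measured TCP pose, the force, the opening and the grip force at its end, in the units of the state.
- readout.get_state(): the state, without advancing time (a new reading comes with each control period).
- vision.get_image(name): name is "side" or "top" or "wrist"; returns the picture (420x560x3 uint8, blue, green, red); there is no depth.
- vision.camera_params(name): a dict with "intrinsics" (3x3 intrinsics, pixels), "dist" ([k1, k2, p1, p2, k3] as OpenCV has them; the pictures are not rectified), "rvec" (rotation vector, rad) and "tvec" (3), from world to camera coordinates, as OpenCV has them; the wrist camera has in their place "hand_eye" (4x4, takes a point from camera to tool coordinates, whose origin is the TCP and whose axes are the flange's). Camera axes: x right, y down, z forward; pixel columns grow to the right and rows downward; lengths in m; the calibration is good to about 2 mm. A picture is of the moment at which its call begins: read the wrist's pose just before it. camera_params takes no time and is no camera call.
- manip.sign_off(): hands the job in; it is judged then, once.
The state is a dict: "clock": time; "qpos": joint angles; "qd": joint speeds; "effort": joint torques, N m; "position": TCP position; "ee_rot": TCP orientation; "contact_force": force on the tool from outside, world axes, zero at the start; "moment": the same for the moment, N m; "width": finger opening in m; "gripper_force": force on a finger pad.
Only numpy, scipy, OpenCV 4.12 (cv2) and the standard library are available. Lean on these libraries where they do the work, as an engineer would, in place of code of your own. Each camera call takes 0.05 s, during which the arm holds its last target. There are 200 camera calls.

## Working session

There is one attempt and no reset: what is moved stays moved. The work goes in short steps, Python scripts to look and compute and a shell command to move; the robot and the scene stay as the last step left them, time stands still between calls to the robot, and variables do not carry over. Pictures are saved under pics/ and viewed, at most 10 in all, crops included, and the job is handed in when it is done.

```bash
ls; mkdir -p pics; python3 - <<'E'
from rig import readout, vision
import cv2,json,numpy as np
print(readout.get_state())
for n in ("side","top"):
    im=vision.get_image(n); cv2.imwrite(f"pics/{n}0.png",im)
for n in ("side","top","wrist"): print(n,vision.camera_params(n))
E
```

```text
pics
{'clock': 0.0, 'qpos': array([ 1.21701468e+00,  2.76586714e-01,  1.50616507e+00, -3.24440906e-05,
        1.36067263e+00, -1.21005918e-01]), 'qd': array([ 0.00047845, -0.00032152,  0.00021902, -0.00043721, -0.00029386,
        0.00081522]), 'effort': array([-1.43624598e-03, -4.16774118e+01, -2.45797294e+01, -2.29840653e-04,
        1.10629937e-02,  3.55433247e-05]), 'position': array([0.13247299, 0.55897979, 0.2304317 ]), 'ee_rot': array([-1.99969761e-04,  1.16121852e-01,  9.93234553e-01, -8.93920611e-04]), 'contact_force': array([0.48490523, 0.66788847, 0.85586309]), 'moment': array([ 0.03009017, -0.04453343,  0.01479169]), 'gripper_force': 0.0, 'width': 0.08539440107188503}
side {'intrinsics': array([[415.12191967,   0.        , 286.20324511],
       [  0.        , 415.12191967, 212.32888935],
       [  0.        ,   0.        ,   1.        ]]), 'dist': array([0.00551616, 0.        , 0.        , 0.        , 0.        ]), 'rvec': array([ 1.3271251 , -2.42362845,  0.75300122]), 'tvec': array([0.41060612, 0.4756574 , 0.81869479])}
top {'intrinsics': array([[546.65227588,   0.    
[... 227 characters left out ...]
718069, -2.13650273,  0.22484449]), 'tvec': array([0.10229917, 0.60355734, 1.20008238])}
wrist {'intrinsics': array([[344.88370247,   0.        , 286.97030714],
       [  0.        , 344.88370247, 207.92557253],
       [  0.        ,   0.        ,   1.        ]]), 'dist': array([-0.01155529,  0.        ,  0.        ,  0.        ,  0.        ]), 'hand_eye': array([[-3.28974725e-04, -9.51605068e-01, -3.07323422e-01,
         7.90417142e-02],
       [ 9.99999941e-01, -3.43572759e-04, -6.60257940e-06,
        -2.02311897e-04],
       [-9.93049080e-05, -3.07323406e-01,  9.51605125e-01,
        -1.42931595e-01],
       [ 0.00000000e+00,  0.00000000e+00,  0.00000000e+00,
         1.00000000e+00]])}
```

View pics/side0.png

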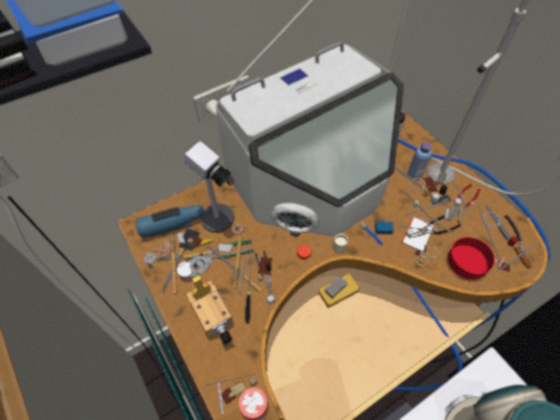

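View pics/top0.png

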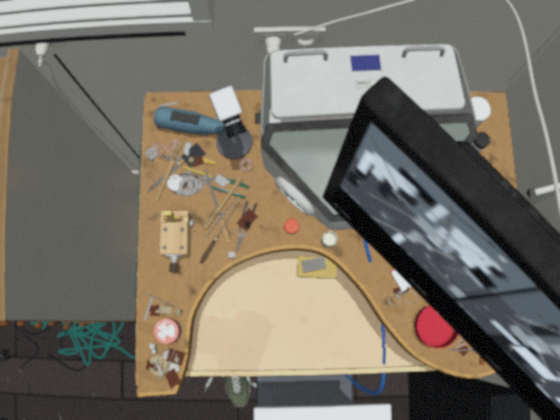

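```bash
cat > h.py <<'E'
import numpy as np, cv2
from rig import readout, vision
from scipy.spatial.transform import Rotation as R
def cam(n, st=None):
    p=vision.camera_params(n); K=p['intrinsics']; d=p['dist']
    if n=='wrist':
        T=np.eye(4); T[:3,:3]=R.from_quat(np.roll(st['ee_rot'],-1)).as_matrix(); T[:3,3]=st['position']
        W=np.linalg.inv(T@p['hand_eye']); return K,d,cv2.Rodrigues(W[:3,:3])[0],W[:3,3]
    return K,d,p['rvec'],p['tvec']
def proj(c,P): return cv2.projectPoints(np.float64(np.atleast_2d(P)),c[2],c[3],c[0],c[1])[0][:,0]
def ray(c,uv):
    q=cv2.undistortPoints(np.float64([[uv]]),c[0],c[1])[0,0]; M=cv2.Rodrigues(np.float64(c[2]))[0]
    o=-M.T@np.ravel(c[3]); v=M.T@np.r_[q,1]; return o,v/np.linalg.norm(v)
def onz(c,uv,z):
    o,v=ray(c,uv); return o+v*(z-o[2])/v[2]
def tri(rays):
    A=sum(np.eye(3)-np.outer(v,v) for o,v in rays); b=sum((np.eye(3)-np.outer(v,v))@o for o,v in rays)
    X=np.linalg.solve(A,b); return X,[np.linalg.norm((np.eye(3)-np.outer(v,v))@(X-o)) for o,v in rays]
E
python3 - <<'E'
from h import *
for n in("side","top"):
    c=cam(n); print(n,[(P,proj(c,P)[0].round()) for P in ([0.13,.56,.23],[0,0,0],[.4,.4,0],[.6,.4,0],[.4,.6,0])])
t=cam('top'); print('holder',onz(t,(173,233),.062),'lensish',onz(t,(236,128),.21),'foot',onz(t,(235,143),.01),'knob',onz(t,(174,264),.045))
for n,(x,y,w,h) in dict(side=(120,130,200,150),top=(140,80,200,150)).items():
    im=cv2.imread(f'pics/{n}0.png')[y:y+h,x:x+w]; cv2.imwrite(f'pics/{n}c.png',cv2.resize(im,None,fx=4,fy=4,interpolation=cv2.INTER_CUBIC))
E
```

```text
side [([0.13, 0.56, 0.23], array([182., 619.])), ([0, 0, 0], array([495., 454.])), ([0.4, 0.4, 0], array([219., 388.])), ([0.6, 0.4, 0], array([180., 312.])), ([0.4, 0.6, 0], array([129., 447.]))]
top [([0.13, 0.56, 0.23], array([ 48., 430.])), ([0, 0, 0], array([323., 469.])), ([0.4, 0.4, 0], array([151., 300.])), ([0.6, 0.4, 0], array([153., 217.])), ([0.4, 0.6, 0], array([ 71., 299.]))]
holder [0.5505808  0.33816178 0.062     ] lensish [0.74823679 0.1837833  0.21      ] foot [0.78145971 0.19955777 0.01      ] knob [0.48096406 0.33766216 0.045     ]
```

View pics/sidec.png

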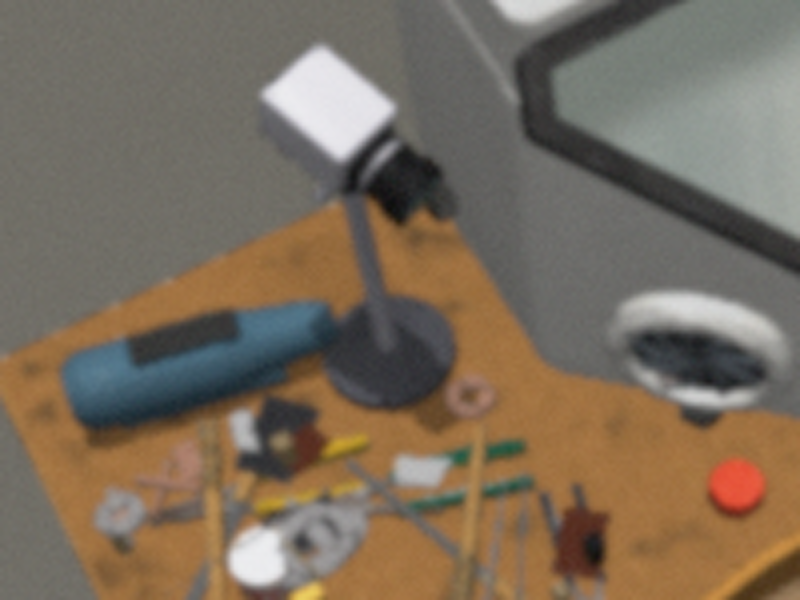

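View pics/topc.png

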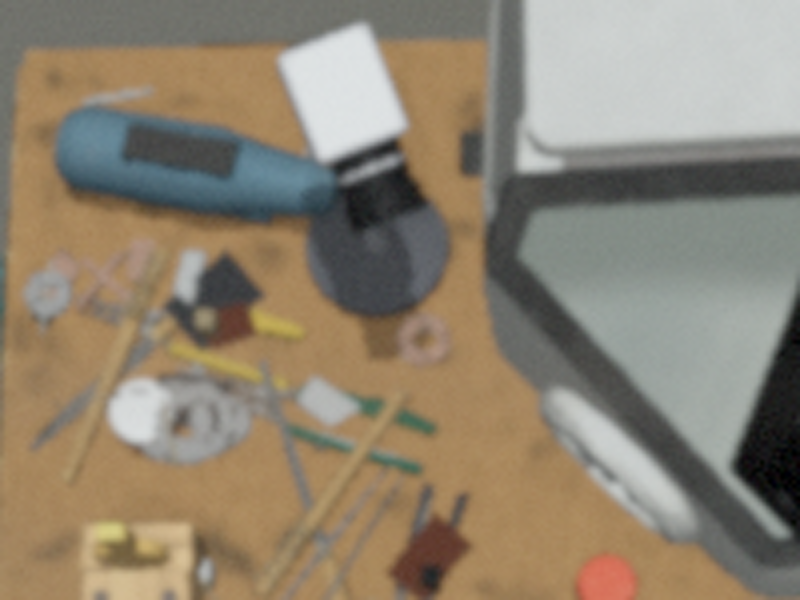

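The holder sits near (0.55, 0.34) with yaw about 0, knob towards the robot. The camera lens is near (0.75, 0.19), and the polish pot is beyond the holder at top-image (175,183). Next I'll move the wrist camera closer.

```bash
cat >> h.py <<'E'
def plan(p,Rm,st=None):
    st=st or readout.get_state(); R0=R.from_quat(np.roll(st['ee_rot'],-1)); 
    s=R0.inv().apply(np.array(p)-st['position'])*1000
    t=(R0.inv()*R.from_matrix(Rm)).as_rotvec()/np.radians(6)
    print('shift first (tool mm)',s.round(1),'then turn (units)',t.round(2))
E
python3 -m handwheel '[[[-54,-32,-8],[0,0,0],-1],[[-54,-32,-8],[0,0,0],-1],[[-54,-32,-8],[0,0,0],-1],[[-54,-32,-8],[0,0,0],-1],[[-54,-32,-8],[0,0,0],-1],[[-54,-32,-8],[0,0,0],-1],[[0,0,0],[0,0,-0.75],-1],[[0,0,0],[0,0,-0.75],-1],[[0,0,0],[0,0,-0.75],-1],[[0,0,0],[0,0,0],-1],[[0,0,0],[0,0,0],-1]]'
python3 - <<'E'
from h import *
st=readout.get_state(); im=vision.get_image('wrist'); cv2.imwrite('pics/w1.png',im); np.save('w1.npy',st,allow_pickle=True)
print(st['position'],st['ee_rot'],st['contact_force'])
E
```

```text
clock: 1.48
position: [0.4001, 0.3011, 0.2785]
ee_rot: [-0.0, -0.001, 1.0, -0.0]
contact_force: [0.6, -0.6, -0.7]
width: 0.0856
gripper_force: 0.0
[0.40013794 0.30114209 0.27850698] [-1.88794198e-04 -9.52802788e-04  9.99999525e-01 -8.62584676e-05] [ 0.55402227 -0.62398445 -0.66526704]
```

View pics/w1.png

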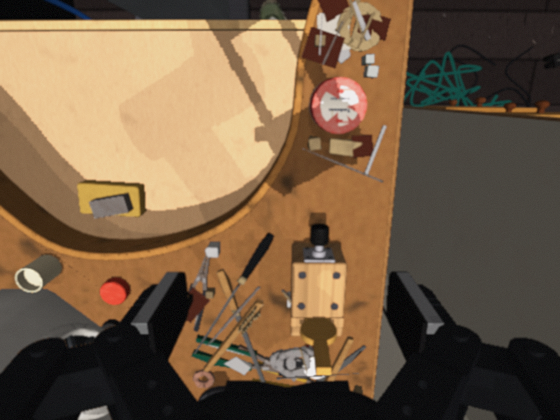

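The wrist view shows the knob at (319,234), the block's top spanning roughly (292,262) to (346,335), the medallion at (320,345), and the bystanders clear of the knob.

```bash
python3 - <<'E'
from h import *
st=np.load('w1.npy',allow_pickle=True).item(); c=cam('wrist',st); im=cv2.imread('pics/w1.png')
hsv=cv2.cvtColor(im,cv2.COLOR_BGR2HSV)
# wood: scan rows for left/right edges by value step
g=hsv[...,1].astype(float)
print('px row270',[tuple(map(int,hsv[290,x])) for x in (280,286,298,320,342,350,356)])
m=((hsv[...,2]>150)&(hsv[...,1]>60)&(hsv[...,1]<150)).astype(np.uint8); m[:,:285]=0;m[:,355:]=0;m[:255]=0;m[345:]=0
L=[];Rr=[]
for r in range(270,318,4):
    xs=np.where(m[r])[0]; a=onz(c,(xs.min(),r),.062);b=onz(c,(xs.max(),r),.062); L.append(a);Rr.append(b)
L=np.array(L);Rr=np.array(Rr); 
for e in(L,Rr): k=np.polyfit(e[:,0],e[:,1],1); print('edge slope',k[0],'y mean',e[:,1].mean())
print('width',(Rr-L)[:,1].round(4))
col=np.where(m[:,296])[0]; print('rows col296',col.min(),col.max(),onz(c,(296,col.min()),.062),onz(c,(296,col.max()),.062))
col=np.where(m[:,343])[0]; print('rows col343',col.min(),col.max(),onz(c,(343,col.min()),.062),onz(c,(343,col.max()),.062))
k=(hsv[...,2]<60).astype(np.uint8); k[:215]=0;k[256:]=0;k[:,:300]=0;k[:,340:]=0
x,y,w,h=cv2.boundingRect(k); print('knob',x,y,w,h,[onz(c,(x+w/2,yy),.052).round(4) for yy in(y,y+h)],onz(c,(x,y+h/2),.045),onz(c,(x+w,y+h/2),.045))
for n,(x,y,w,h) in dict(w1=(270,215,100,180)).items():
    cr=cv2.resize(im[y:y+h,x:x+w],None,fx=3.3,fy=3.3,interpolation=cv2.INTER_CUBIC)
t=cv2.imread('pics/top0.png')[80:150,200:270]; s=cv2.imread('pics/side0.png')[135:195,180:240]
f=lambda i:cv2.resize(i,(int(i.shape[1]*590/i.shape[0]),590))
cr=f(cr)[:, :]; 
out=np.hstack([cv2.resize(cr,(200,360)),cv2.resize(t,(300,300))[:360] if 0 else cv2.copyMakeBorder(cv2.resize(t,(300,300)),0,60,0,0,0),cv2.copyMakeBorder(cv2.resize(s,(300,300)),0,60,0,0,0)])
cv2.imwrite('pics/mix.png',out)
E
```

```text
px row270 [(14, 147, 147), (14, 153, 142), (16, 125, 215), (17, 119, 230), (17, 119, 232), (14, 156, 160), (14, 156, 163)]
edge slope -0.02027537215495808 y mean 0.3078734194240137
edge slope -0.013648957534840894 y mean 0.369853479614789
width [0.0617 0.0619 0.0622 0.0624 0.0615 0.0618 0.0608 0.0623 0.0625 0.0628
 0.0618 0.0621]
rows col296 263 336 [0.50388326 0.31157094 0.062     ] [0.60478406 0.31255596 0.062     ]
rows col343 263 327 [0.50381562 0.36587562 0.062     ] [0.59143486 0.37046177 0.062     ]
knob 304 223 27 33 [array([0.4583, 0.3359, 0.052 ]), array([0.4998, 0.3371, 0.052 ])] [0.48172706 0.32123404 0.045     ] [0.48168173 0.35315638 0.045     ]
```

View pics/mix.png

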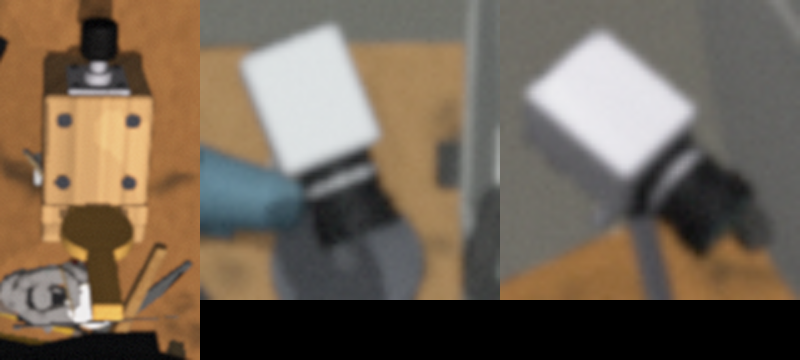

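```bash
python3 - <<'E'
from h import *
ct,cs=cam('top'),cam('side')
def corners(n,box):
    x,y,w,h=box; im=cv2.imread(f'pics/{n}0.png')[y:y+h,x:x+w]; hsv=cv2.cvtColor(cv2.resize(im,None,fx=8,fy=8,interpolation=cv2.INTER_CUBIC),cv2.COLOR_BGR2HSV)
    m=(hsv[...,2]>155).astype(np.uint8); C=max(cv2.findContours(m,0,1)[0],key=cv2.contourArea)
    q=cv2.approxPolyDP(C,.06*cv2.arcLength(C,True),True)[:,0]; return (q+.5)/8-.5+[x,y]
T=corners('top',(205,82,45,45));S=corners('side',(180,138,42,35)); print(T,S)
T=sorted(map(tuple,T),key=lambda p:p[1]); S4=sorted(map(tuple,S),key=lambda p:p[1])
# top: TR,TL,BR,BL ; side by row: top(TR), left(TL)/right(BR), bottom(BL)
X={}
mid=sorted(S4[1:3])
for k,a,b in zip(('TR','TL','BR','BL'),T,(S4[0],mid[0],mid[1],S4[3])):
    X[k],r=tri([ray(ct,a),ray(cs,b)]); print(k,X[k].round(4),np.round(r,4))
v=(X['TL']+X['TR']-X['BL']-X['BR'])/2; u=(X['TL']-X['TR']+X['BL']-X['BR'])/2; c=sum(X.values())/4
print('len',np.linalg.norm(v),v,'wid',np.linalg.norm(u),u,'c',c)
y1=np.arctan2(v[1],v[0]);y2=np.arctan2(-u[0],u[1]);yaw=(60*y1+50*y2)/110;print('yaw',y1,y2)
d=np.array([np.cos(yaw),np.sin(yaw),0]); lens=c-.0582*d; lens[2]=.211
show=lens-.12*np.cos(.35)*d; show[2]=.170
print('lens',lens,'show',show,'post',lens+.059*d)
print('lens px top',proj(ct,lens),'side',proj(cs,lens),'foot centre px',proj(ct,[*(lens+.059*d)[:2],.005]),'foot from px',onz(ct,(235,142.5),.006))
E
```

```text
[[204.5625  91.6875]
 [204.5625 114.1875]
 [249.4375 126.4375]
 [249.4375  90.0625]] [[198.9375 141.0625]
 [185.0625 153.6875]
 [204.8125 169.6875]
 [218.1875 155.9375]]
TR [0.8367 0.1709 0.2319] [0.0195 0.0195]
TL [0.8039 0.2406 0.267 ] [0.0047 0.0047]
BR [0.7109 0.2166 0.3427] [0.0229 0.0229]
BL [0.7727 0.1813 0.1993] [0.03 0.03]
len 0.08161700982067589 [ 0.0784363   0.00675109 -0.0215292 ] wid 0.05863498574838064 [ 0.01446754  0.0172235  -0.0541489 ] c [0.78103501 0.20235449 0.26025254]
yaw 0.08585936170791986 -0.6986527757009612
lens [0.724955  0.2179196 0.211    ] show [0.61633638 0.2480669  0.17      ] post [0.78180587 0.20214054 0.211     ]
lens px top [[219.58160301 138.62409366]] side [[212.48072049 188.76945588]] foot centre px [[234.09523521 143.51711187]] foot from px [0.78408688 0.19984112 0.006     ]
```

```bash
cat > lens.py <<'E'
from h import *
ct,cs=cam('top'),cam('side')
def corners(n,box,vt):
    x,y,w,h=box; im=cv2.imread(f'pics/{n}0.png')[y:y+h,x:x+w]; hsv=cv2.cvtColor(cv2.resize(im,None,fx=8,fy=8,interpolation=cv2.INTER_CUBIC),cv2.COLOR_BGR2HSV)
    m=((hsv[...,2]>vt)&(hsv[...,1]<50)).astype(np.uint8); C=max(cv2.findContours(m,0,1)[0],key=cv2.contourArea)
    q=cv2.approxPolyDP(C,.06*cv2.arcLength(C,True),True)[:,0]; return (q+.5)/8-.5+[x,y]
T=corners('top',(205,82,45,45),165);S=corners('side',(180,138,42,35),155); print(T.tolist())
T=sorted(map(tuple,T),key=lambda p:p[1]); S4=sorted(map(tuple,S),key=lambda p:p[1])
X={}
mid=sorted(S4[1:3])
for k,a,b in zip(('TR','TL','BR','BL'),T,(S4[0],mid[0],mid[1],S4[3])):
    X[k],r=tri([ray(ct,a),ray(cs,b)]); print(k,X[k].round(4),np.round(r,4))
v=(X['TL']+X['TR']-X['BL']-X['BR'])/2; u=(X['TL']-X['TR']+X['BL']-X['BR'])/2; c=sum(X.values())/4
print('len',np.linalg.norm(v),v,'wid',np.linalg.norm(u),u,'c',c)
y1=np.arctan2(v[1],v[0]);y2=np.arctan2(-u[0],u[1]);yaw=(60*y1+50*y2)/110;print('yaw',y1,y2)
d=np.array([np.cos(yaw),np.sin(yaw),0]); lens=c-.0582*d; lens[2]=.211
show=lens-.12*np.cos(.35)*d; show[2]=.170
print('lens',lens,'show',show,'post',lens+.059*d)
print('lens px top',proj(ct,lens),'side',proj(cs,lens),'foot centre px',proj(ct,[*(lens+.059*d)[:2],.005]),'foot from px',onz(ct,(235,142.5),.006))
E
python3 lens.py; python3 - <<'E'
from h import *
plan([.476,.339,.12],R.from_euler('xz',[np.pi,np.pi-.017]).as_matrix())
E
```

```text
[[230.5625, 85.6875], [208.9375, 94.0625], [220.3125, 119.8125], [241.5625, 111.0625]]
TR [0.8228 0.1929 0.2609] [0.0011 0.0011]
TL [0.8038 0.2361 0.2625] [0.0003 0.0003]
BR [0.7736 0.1717 0.2448] [0.0018 0.0018]
BL [0.7554 0.2147 0.2432] [0.0012 0.0012]
len 0.05616950795995049 [0.04883942 0.02135069 0.01771647] wid 0.046966019631892716 [-1.85623229e-02  4.31421737e-02  4.35114986e-06] c [0.78888014 0.20386762 0.25283012]
yaw 0.41212581218131267 0.4063169043006745
lens [0.73549178 0.18069603 0.211     ] show [0.63208647 0.13581611 0.17      ] post [0.789614   0.20418613 0.211     ]
lens px top [[237.41304991 133.56627365]] side [[225.16266939 178.59684708]] foot centre px [[233.28808664 140.53353784]] foot from px [0.78408688 0.19984112 0.006     ]
shift first (tool mm) [-76.   37.7 158.5] then turn (units) [-0.   -0.    0.18]
```

```bash
python3 -m handwheel '[[[-38,19,40],[0,0,0.18],-1],[[-38,19,40],[0,0,0],-1],[[0,0,45],[0,0,0],-1],[[0,0,45],[0,0,0],-1],[[0,0,43],[0,0,0],-1],[[0,0,40],[0,0,0],-1],[[0,0,0],[0,0,0],-1],[[0,0,0],[0,0,0],-1]]'
python3 - <<'E'
from h import *
plan([.476,.339,.025],R.from_euler('xz',[np.pi,np.pi-.017]).as_matrix())
im=vision.get_image('wrist'); cv2.imwrite('pics/w2.png',im)
E
```

```text
clock: 2.52
position: [0.4776, 0.3393, 0.0269]
ee_rot: [0.001, 0.008, 1.0, 0.001]
contact_force: [1.0, -0.5, 0.3]
width: 0.0853
gripper_force: 0.0
shift first (tool mm) [ 1.6 -0.3  1.9] then turn (units) [0.01 0.02 0.01]
```

View pics/w2.png

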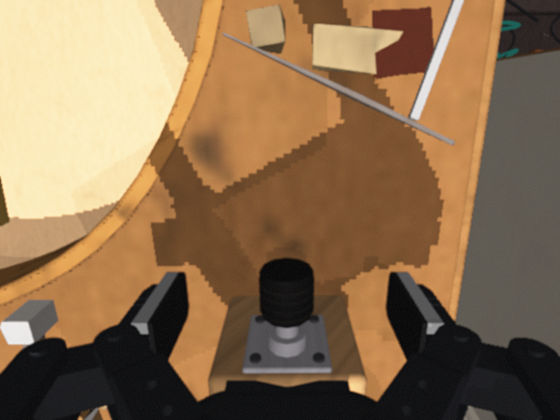

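The knob at (287,290) is centred between the fingers. I'll close on it.

```bash
python3 -m handwheel '[[[1,0,1],[0,0,0],1],[[0,0,0],[0,0,0],1],[[0,0,0],[0,0,0],1],[[0,0,0],[0,0,0],1],[[0,0,0],[0,0,0],1],[[0,0,0],[0,0,0],1],[[0,0,0],[0,0,0],1],[[0,0,0],[0,0,0],1]]' 70
```

```text
clock: 3.58
position: [0.4757, 0.339, 0.0253]
ee_rot: [0.0, 0.008, 1.0, 0.0]
contact_force: [-1.2, 1.1, 5.7]
width: 0.02
gripper_force: 68.4
```

```bash
python3 -m handwheel '[[[4,0,0],[0,0,0],1],[[4,0,0],[0,0,0],1],[[4,0,0],[0,0,0],1],[[4,0,0],[0,0,0],1],[[4,0,0],[0,0,0],1],[[4,0,0],[0,0,0],1],[[1,0,0],[0,0,0],1],[[0,0,0],[0,0,0],1],[[0,0,0],[0,0,0],1],[[0,0,0],[0,0,0],1]]'
```

```text
clock: 4.82
position: [0.4516, 0.3393, 0.0253]
ee_rot: [0.001, 0.008, 1.0, 0.0]
contact_force: [3.3, -2.3, 6.4]
width: 0.02
gripper_force: 68.9
```

```bash
python3 -m handwheel '[[[0,0,0],[0,0,0],-1],[[0,0,0],[0,0,0],-1],[[0,0,0],[0,0,0],-1],[[0,0,0],[0,0,0],-1],[[0,0,0],[0,0,0],-1],[[0,0,0],[0,0,0],-1],[[0,0,0],[0,0,0],-1]]'
python3 - <<'E'
from h import *
st=readout.get_state(); c=cam('wrist',st); im=vision.get_image('wrist'); cv2.imwrite('pics/w3.png',im)
hsv=cv2.cvtColor(im,cv2.COLOR_BGR2HSV)
for n in('w2','w3'):
    k=(cv2.imread(f'pics/{n}.png').max(2)<60).astype(np.uint8); k[:,:255]=0;k[:,320:]=0;k[:230]=0;k[375:]=0
    _,_,s,ce=cv2.connectedComponentsWithStats(k); i=1+s[1:,4].argmax(); print(n,s[i],ce[i])
E
```

```text
clock: 5.7
position: [0.4506, 0.3391, 0.0248]
ee_rot: [0.0, 0.008, 1.0, 0.0]
contact_force: [0.5, -0.2, 0.8]
width: 0.0854
gripper_force: 0.0
w2 [ 255  258   64   69 3471] [286.35926246 292.94007491]
w3 [ 260  266   55   71 3396] [287.13368669 300.81919906]
```

View pics/w3.png

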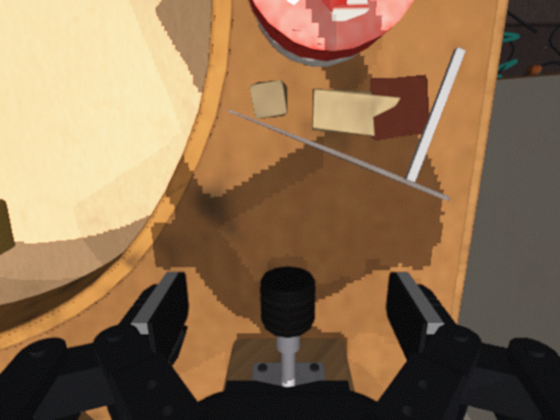

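The bolt is out: the knob stands off on a long stem at (287,300) with the gripper open. Next I'll rise and go above the tab.

```bash
python3 -m handwheel '[[[0,0,-50],[0,0,0],-1],[[0,0,-50],[0,0,0],-1],[[0,0,-50],[0,0,0],-1],[[0,0,-50],[0,0,0],-1],[[-35,0,-10],[0,0,0],-1],[[-35,0,0],[0,0,0],-1],[[-30,0,0],[0,0,0],-1],[[0,0,0],[0,0,0],-1],[[0,0,0],[0,0,0],-1]]'
python3 - <<'E'
from h import *
st=readout.get_state(); np.save('w4.npy',st,allow_pickle=True); c=cam('wrist',st); im=vision.get_image('wrist'); cv2.imwrite('pics/w4.png',im)
print(proj(c,[[.585,.338,.142],[.585,.338,.123],[.585,.338,.101]]))
plan([.585,.338,.15],R.from_euler('xz',[np.pi,np.pi-.017]).as_matrix(),st)
E
```

```text
clock: 6.88
position: [0.5497, 0.3373, 0.2343]
ee_rot: [-0.001, 0.008, 1.0, -0.0]
contact_force: [-0.1, -0.5, 1.1]
width: 0.0857
gripper_force: 0.0
[[288.85934761 256.81527763]
 [288.74187036 246.39972146]
 [288.62360206 235.91655895]]
shift first (tool mm) [-35.5   1.3  84.3] then turn (units) [-0.   -0.02  0.01]
```

View pics/w4.png

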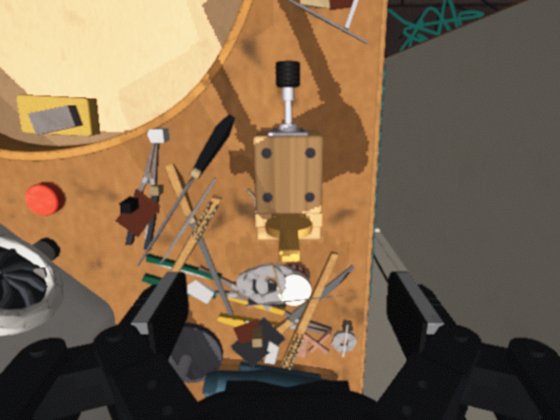

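The tab top is the bright patch at (289,256), which matches the prediction of (289,257). I'll descend and grip.

```bash
python3 -m handwheel '[[[-35.5,1,4],[0,0,0],-1],[[0,0,0],[0,0,0],-1],[[0,0,30],[0,0,0],-1],[[0,0,30],[0,0,0],-1],[[0,0,30],[0,0,0],-1],[[0,0,20],[0,0,0],-1],[[0,0,14],[0,0,0],-1],[[0,0,0],[0,0,0],-1]]'
python3 - <<'E'
from h import *
plan([.585,.338,.106],R.from_euler('xz',[np.pi,np.pi-.017]).as_matrix())
E
```

```text
clock: 7.92
position: [0.5848, 0.3378, 0.1061]
ee_rot: [-0.001, 0.008, 1.0, -0.0]
contact_force: [-0.2, 0.5, -1.0]
width: 0.0856
gripper_force: 0.0
shift first (tool mm) [-0.2  0.2  0.1] then turn (units) [-0.01 -0.02  0.01]
```

```bash
python3 -m handwheel '[[[0,0,0],[0,0,0],1],[[0,0,0],[0,0,0],1],[[0,0,0],[0,0,0],1],[[0,0,0],[0,0,0],1],[[0,0,0],[0,0,0],1],[[0,0,0],[0,0,0],1],[[0,0,0],[0,0,0],1],[[0,0,0],[0,0,0],1],[[0,0,0],[0,0,0],1]]' 60
python3 -m handwheel '[[[0,0,-5],[0,0,0],1],[[0,0,-5],[0,0,0],1],[[0,0,-5],[0,0,0],1],[[0,0,0],[0,0,0],1]]'
```

```text
clock: 9.05
position: [0.5864, 0.338, 0.1073]
ee_rot: [0.0, 0.008, 1.0, 0.0]
contact_force: [0.3, -0.2, 5.6]
width: 0.0154
gripper_force: 58.7
clock: 9.55
position: [0.5863, 0.338, 0.1221]
ee_rot: [0.0, 0.008, 1.0, 0.0]
contact_force: [0.3, 0.5, -0.9]
width: 0.015
gripper_force: 58.4
```

```bash
python3 -m handwheel '[[[0,0,-20],[0,0,0],1],[[0,0,-30],[0,0,0],1],[[0,0,-40],[0,0,0],1],[[0,0,-40],[0,0,0],1],[[0,0,0],[0,0,0],1],[[0,0,0],[0,0,0],1],[[0,0,0],[0,0,0],1],[[0,0,0],[0,0,0],1]]'
python3 - <<'E'
from h import *
lens=np.array([.735,.1803,.211]);yaw=.409
M=R.from_euler('ZY',[yaw,-.35]).as_matrix(); print('medal axes',M.round(3))
show=lens-.12*M[:,0]; print('show',show)
Rt=M@np.diag([-1,1,-1]) # tool x=-medal x, z=-medal z
tcp=show+M@np.array([.001,0,.0283]); print('tcp',tcp)
st=readout.get_state(); R0=R.from_quat(np.roll(st['ee_rot'],-1)); print('rotvec world deg',(R.from_matrix(Rt)*R0.inv()).as_rotvec(True))
# stage: yaw about tool z, then pitch about tool y
plan(tcp,Rt)
Ry=R.from_euler('xz',[np.pi,np.pi+yaw]); print('yaw step',(R0.inv()*Ry).as_rotvec()/np.radians(6),'pitch step',(Ry.inv()*R.from_matrix(Rt)).as_rotvec()/np.radians(6))
E
```

```text
clock: 10.55
position: [0.5855, 0.3376, 0.2501]
ee_rot: [-0.001, 0.008, 1.0, -0.001]
contact_force: [-0.2, -0.1, -1.4]
width: 0.0149
gripper_force: 58.6
medal axes [[ 0.862 -0.398 -0.315]
 [ 0.374  0.918 -0.136]
 [ 0.343 -0.     0.939]]
show [0.63157293 0.13547028 0.16985226]
tcp [0.62353121 0.13198465 0.19677941]
rotvec world deg [  4.03894255 -19.95117965  24.10971981]
shift first (tool mm) [ -41.5 -205.    53.4] then turn (units) [-0.72 -3.32 -4.02]
yaw step [-0.00558225 -0.02706336 -4.05874346] pitch step [ 5.32807826e-16 -3.34225380e+00 -3.40150097e-15]
```

```bash
python3 - <<'E'
from h import *
ct,cs=cam('top'),cam('side')
for n,a,b in (('port',(295,196),(295,217)),('frame left',(265,152),(252.5,155)),('frame low',(330,203),(329,208))):
    print(n,tri([ray(ct,a),ray(cs,b)]))
E
```

```text
port (array([0.62762235, 0.05879546, 0.09293235]), [np.float64(0.0010273467765476876), np.float64(0.0010273467765477813)])
frame left (array([0.66757836, 0.12990316, 0.31928065]), [np.float64(0.010280951723507714), np.float64(0.010280951723507554)])
frame low (array([ 0.60562256, -0.02215479,  0.0984998 ]), [np.float64(0.003674356354887955), np.float64(0.0036743563548878432)])
```

```bash
python3 - <<'E'
from h import *
M=R.from_euler('ZY',[.409,-.35]).as_matrix(); Rt=M@np.diag([-1,1,-1]); tcp=np.array([.6235,.132,.1968])
st=readout.get_state(); np.save('w5.npy',st,allow_pickle=True)
w=vision.get_image('wrist'); s5=vision.get_image('side'); t5=vision.get_image('top')
for n,i in(('w5',w),('s5',s5),('t5',t5)): cv2.imwrite(f'pics/{n}.png',i)
def crop(n,x,y):
    im=cv2.imread(f'pics/{n}0.png'); k=2.667; c=cam(n)
    o=cv2.resize(im[y:y+112,x:x+150],(400,300),interpolation=cv2.INTER_CUBIC)
    for z,col in((-.073,(0,0,255)),(-.2,(255,0,255))):
        P=np.array([[a,b,z] for a,b in((-.038,-.043),(-.038,.043),(.038,.043),(.038,-.043))])@Rt.T+tcp
        cv2.polylines(o,[np.int32((proj(c,P)-[x,y])*k)],True,col,1)
    # ticks
    for i in range(0,150,10): cv2.line(o,(int(i*k),0),(int(i*k),4 if i%50 else 12),(0,255,0),1)
    for i in range(0,112,10): cv2.line(o,(0,int(i*k)),(4 if i%50 else 12,int(i*k)),(0,255,0),1)
    return o
s=s5[100:280,120:360]
out=np.vstack([np.hstack([crop('side',200,130),crop('top',200,90)]),np.hstack([cv2.resize(w,(400,300)),cv2.resize(s,(400,300))])])
cv2.imwrite('pics/mix2.png',out)
c=cam('side');print(onz(c,(256,221),0))
E
```

```text
[0.72463761 0.11964371 0.        ]
```

View pics/mix2.png

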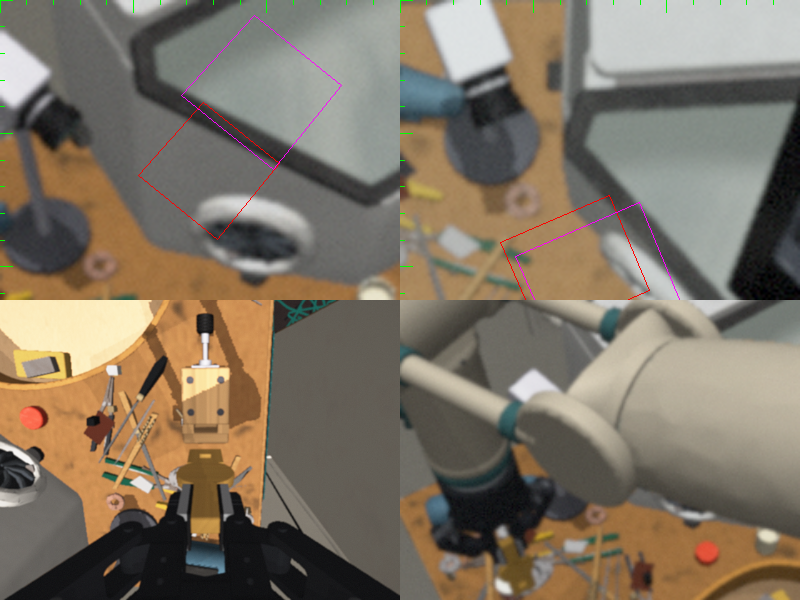

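The composite shows the slot empty with the medallion in the fingers. The planned gripper body lands near the cabinet's left wall, so I'll check the clearance.

```bash
python3 - <<'E'
from h import *
ct,cs=cam('top'),cam('side')
f=lambda x,y,ox,oy:(x/2.667+ox,y/2.667+oy)
for n,a,b in (('frame UL',(165,118),(132,40)),('frame LL',(168,150),(137,90)),('inner UL',(187,112),(155,45)),('inner LL',(187,145),(157,72))):
    print(n,tri([ray(ct,f(*a,200,90)),ray(cs,f(*b,200,130))]))
o=ray(cs,f(375,203,200,130)); 
for z in(.05,.1,.15,.2): print('frame low corner if z',z,onz(cs,f(375,203,200,130),z),onz(cs,f(256,147,200,130),z))
E
```

```text
frame UL (array([0.69504553, 0.1294095 , 0.32564844]), [np.float64(0.002442453070640986), np.float64(0.0024424530706408853)])
frame LL (array([0.68991142, 0.12969919, 0.27290912]), [np.float64(0.004318967206024951), np.float64(0.004318967206024922)])
inner UL (array([0.70374599, 0.11059323, 0.30352166]), [np.float64(0.0022031054253336705), np.float64(0.002203105425333814)])
inner LL (array([0.68729848, 0.11421521, 0.2880061 ]), [np.float64(0.0023782830599552323), np.float64(0.002378283059955001)])
frame low corner if z 0.05 [ 0.61610254 -0.0773253   0.05      ] [ 0.73733237 -0.01685187  0.05      ]
frame low corner if z 0.1 [ 0.59096846 -0.05122419  0.1       ] [0.70539867 0.00585737 0.1       ]
frame low corner if z 0.15 [ 0.56583437 -0.02512308  0.15      ] [0.67346498 0.02856661 0.15      ]
frame low corner if z 0.2 [0.54070029 0.00097804 0.2       ] [0.64153128 0.05127585 0.2       ]
```

```bash
python3 -m handwheel '[[[0,0,0],[0,0,-0.82],1],[[0,0,0],[0,0,-0.82],1],[[0,0,0],[0,0,-0.81],1],[[0,0,0],[0,0,-0.81],1],[[0,0,0],[0,0,-0.8],1],[[0,0,0],[0,-0.7,0],1],[[0,0,0],[0,-0.66,0],1],[[0,0,0],[0,-0.66,0],1],[[0,0,0],[0,-0.66,0],1],[[0,0,0],[0,-0.66,0],1],[[0,0,0],[0,0,0],1],[[0,0,0],[0,0,0],1],[[0,0,0],[0,0,0],1]]'
python3 - <<'E'
from h import *
M=R.from_euler('ZY',[.409,-.35]).as_matrix(); Rt=M@np.diag([-1,1,-1])
plan([.6235,.132,.1968],Rt)
print('via'); plan([.55,.132,.23],Rt); print((Rt.T@(np.array([.6235,.132,.1968])-[.55,.132,.23])*1000).round(1))
E
```

```text
clock: 12.32
position: [0.5868, 0.3382, 0.2519]
ee_rot: [0.17, -0.2, 0.964, 0.035]
contact_force: [0.0, 0.5, -0.9]
width: 0.0151
gripper_force: 58.6
shift first (tool mm) [  64.3 -203.8   35.1] then turn (units) [ 0. -0. -0.]
via
shift first (tool mm) [ 116.3 -174.5  -19.2] then turn (units) [ 0. -0. -0.]
[-52.  -29.2  54.3]
```

```bash
python3 -m handwheel '[[[14.5,-21.8,-2.4],[0,0,0],1],[[14.5,-21.8,-2.4],[0,0,0],1],[[14.5,-21.8,-2.4],[0,0,0],1],[[14.5,-21.8,-2.4],[0,0,0],1],[[14.5,-21.8,-2.4],[0,0,0],1],[[14.5,-21.8,-2.4],[0,0,0],1],[[14.5,-21.8,-2.4],[0,0,0],1],[[14.5,-21.8,-2.4],[0,0,0],1],[[0,0,0],[0,0,0],1]]'
python3 -m handwheel '[[[-9,-5,9],[0,0,0],1],[[-9,-5,9],[0,0,0],1],[[-9,-5,9],[0,0,0],1],[[-9,-5,9],[0,0,0],1],[[-8,-5,9],[0,0,0],1],[[-8,-4,9],[0,0,0],1],[[0,0,0],[0,0,0],1],[[0,0,0],[0,0,0],1],[[0,0,0],[0,0,0],1],[[0,0,0],[0,0,0],1]]'
python3 - <<'E'
from h import *
M=R.from_euler('ZY',[.409,-.35]).as_matrix(); Rt=M@np.diag([-1,1,-1])
plan([.6235,.132,.1968],Rt); st=readout.get_state()
c=cam('wrist',st); im=vision.get_image('wrist'); cv2.imwrite('pics/w6.png',im)
for n in('side','top'): cv2.imwrite(f'pics/{n}6.png',vision.get_image(n))
lens=np.array([.735,.1803,.211]); L=lambda *a: lens+M@np.array(a)
print('box top corners px',proj(c,[L(.1,.025,.022),L(.1,-.025,.022),L(.04,-.025,.022),L(.04,.025,.022)]).round(1).tolist(),'lens rim',proj(c,[L(0,.021,0),L(0,-.021,0),L(0,0,.021)]).round(1).tolist())
hsv=cv2.cvtColor(im,cv2.COLOR_BGR2HSV); m=((hsv[...,1]<45)&(hsv[...,2]>165)).astype(np.uint8)
_,_,s,ce=cv2.connectedComponentsWithStats(m)
for i in range(1,len(s)):
    if s[i,4]>120: print(s[i],ce[i].round())
E
```

```text
clock: 13.45
position: [0.5497, 0.1305, 0.2299]
ee_rot: [0.17, -0.199, 0.965, 0.035]
contact_force: [0.1, 0.6, -0.8]
width: 0.0148
gripper_force: 58.7
clock: 14.7
position: [0.6225, 0.1321, 0.1975]
ee_rot: [0.171, -0.2, 0.964, 0.035]
contact_force: [1.4, -0.4, -1.0]
width: 0.0151
gripper_force: 58.8
shift first (tool mm) [-0.5 -0.5  0.9] then turn (units) [-0.  0.  0.]
box top corners px [[322.5, 553.0], [250.0, 553.0], [246.7, 493.7], [325.7, 493.7]] lens rim [[318.3, 415.4], [254.2, 415.4], [286.1, 446.1]]
[438   8  26  27 442] [449.  20.]
[ 113   45  111  170 6505] [157. 135.]
[166  58  52  67 857] [192.  89.]
[205 125  24  45 391] [220. 147.]
[   0  198   83  222 9358] [ 27. 329.]
[336 198  31  24 479] [352. 209.]
[394 210  23  22 159] [402. 219.]
[ 402  213   61   43 1585] [434. 234.]
[369 279  22  15 138] [380. 286.]
[431 284  26  20 233] [442. 294.]
```

```bash
python3 - <<'E'
from h import *
st=readout.get_state(); M=R.from_euler('ZY',[.409,-.35]).as_matrix(); p=st['position']; D=p-M@np.array([.001,0,.0283])
print('disc est in lens',(M.T@(D-[.735,.1803,.211])).round(4))
for n,f in(('side','side6'),('top','top6'),('wrist','w6')):
    c=cam(n,st); im=cv2.imread(f'pics/{f}.png'); hsv=cv2.cvtColor(im,cv2.COLOR_BGR2HSV)
    pr=proj(c,[D,D+M@[0,.022,0],D-M@[0,.022,0],D-M@[0,0,.054],D+M@[0,0,.022],D+M@[0,0,.063]]).round(1)
    print(n,'pred disc,+y,-y,foot,rim,tabtop',pr.tolist())
    m=((hsv[...,0]>17)&(hsv[...,0]<32)&(hsv[...,1]>110)).astype(np.uint8)
    _,lab,s,ce=cv2.connectedComponentsWithStats(m)
    for i in range(1,len(s)):
        if s[i,4]>15 and np.linalg.norm(ce[i]-pr[0])<(25 if n!='wrist' else 120): print('  comp',s[i],ce[i].round(1))
    x,y=np.int32(pr[0]); print('  hsv at disc',hsv[y,x] if y<420 else None)
E
```

```text
disc est in lens [-0.1205  0.0005  0.0008]
side pred disc,+y,-y,foot,rim,tabtop [[267.0, 212.3], [261.3, 219.1], [272.6, 205.7], [261.3, 220.8], [269.5, 208.6], [274.5, 201.3]]
  comp [258 214   9  12  45] [262.2 219.1]
  hsv at disc [100  23  68]
top pred disc,+y,-y,foot,rim,tabtop [[259.8, 186.6], [250.3, 190.7], [269.3, 182.5], [257.0, 184.6], [261.0, 187.4], [263.4, 189.1]]
  hsv at disc [ 28  22 186]
wrist pred disc,+y,-y,foot,rim,tabtop [[287.0, 247.6], [327.6, 247.6], [246.4, 247.6], [287.0, 215.0], [287.0, 266.7], [287.0, 318.8]]
  comp [365 175   7   5  17] [368.1 177. ]
  comp [ 248  209   79   61 1658] [286.7 238.7]
  comp [361 219  15  12  76] [369.2 224.2]
  comp [339 230  45  26 421] [356.7 243.7]
  comp [379 230  28  23 198] [391.5 241.1]
  comp [ 267  265   41   62 1471] [287.  303.7]
  hsv at disc [ 17 159 111]
```

```bash
python3 -m handwheel '[[[0,0,0],[0,0,0],1],[[0,0,0],[0,0,0],1],[[0,0,0],[0,0,0],1],[[0,0,0],[0,0,0],1]]'; python3 -c "
from rig import manip; print(manip.sign_off())"
```

```text
clock: 15.35
position: [0.6227, 0.1321, 0.1971]
ee_rot: [0.17, -0.2, 0.964, 0.035]
contact_force: [-0.3, -0.3, -0.9]
width: 0.0152
gripper_force: 58.8
the job is handed in; nothing more can be done
None
```

I pulled the bolt out and left it out, and handed in with the medallion held still about 12 cm from the lens, an estimated 1 mm off its axis; sign-off returned no verdict, so I don't know how it was judged.

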